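# Show the upper study model to the magnifier

### The job

Two pairs of cream stone study models stand on the counter, each an upper jaw resting teeth-down on its lower jaw. Lift the upper jaw of the larger pair off its lower and hold it up in the air on the robot's side of the upright magnifying lens, base up, front teeth towards the glass, 100 mm from it and centred on it, with the front tipped up 30 degrees from level so that a colleague looking through the lens sees the biting edges. Finish while still holding it there, still and not let go, and leave the lower jaw, the magnifier and everything else where they are.

Things in the scene. Friction and masses are not known exactly. Their poses are not given: they have to be found in the camera images.
- large_upper: Cream stone upper jaw, 58 mm wide (y), 61 long (x), 34 high (z), 0.15 kg, teeth down, loose on large_lower; top 68 mm above the counter. Origin: middle of the biting plane (underside); x to the front teeth, y to its left, z teeth to base. Base z 18 to 34 mm: parallel sides y = +-29 mm from x = -28 to +14 mm (grip these from above), front pointed, x = +33 mm. Teeth and gums within y = +-27 mm.
- large_upper_front (a point): tips of the middle front teeth of large_upper: 26 mm ahead (+x) of its origin on the biting plane (z = 0); axes as the body's
- large_upper_rear (a point): midway between the rearmost teeth of large_upper: 24 mm behind (-x) its origin on the biting plane; axes as the body's
- large_lower: Cream stone lower jaw, 58 mm wide, 61 mm long, 34 mm high, rounded front, standing base down, teeth up, under large_upper with no interlock, loose; leave it standing. Origin under its base; x to the front teeth, z up.
- small_upper: Child's upper jaw, same look as large_upper at 0.76 of its size (44 mm wide, 46 long, 26 high), teeth down on small_lower; leave alone. Origin in the middle of its biting plane, x to the front, z up.
- small_lower: Child's lower jaw, same look as large_lower at 0.76 of its size (44 mm wide, 26 mm high), under small_upper; leave alone. Origin under its base, x to the front, z up.
- lens_center (a point): Centre of the magnifier's round glass (5 mm thick, 134 mm across, in a white ring 160 mm across, 22 mm deep), standing upright, centre 0.23 to 0.28 m above the counter. x: level, through the glass along the lens axis, from the robot's side to the colleague's; y: level across the glass; z up. The front teeth belong at x = -0.100 m, y = z = 0 in this frame.
- magnifier: The lens head: white ring, glass, short stem; origin at its pivot, 108 mm below lens_center, same axes. It stands on a white two-link swing arm (links 0.05 to 0.17 m above the counter) from a clamp on the counter's far edge at the robot's right. Joints stiff but give when pushed: do not touch.
- band_pusher: band pusher lying flat, black handle 95 x 13 x 13 mm and a thin steel shaft, 150 mm overall along x; leave alone
- cutters: pair of steel distal end cutters lying flat, 150 x 50 x 12 mm, jaws to +x; leave alone
- bite_block: green silicone bite block, 42 x 22 x 19 mm; leave alone
- steel_dish: small steel dish, 60 mm across, 22 mm high, mouth up; leave alone
- jar: small amber jar with white cap, 38 mm across, 50 mm high; leave alone
Mind the look-alikes: they are no part of the job. What is shaped like the large_upper but green is not meant. Leave any green look-alike of the large_lower alone.

How it is judged:
By the outcome, as a careful person would: the job done as asked, in the order asked, and still so for the second after the job is handed in, while the arm keeps its last pose, push and grip.
It also fails if it takes over 35 s, if anything falls off the work surface, if the arm or the gripper's body presses on something with over 40 N, if the wrist force passes 120 N, or if a joint passes its speed limit or range.

### The arm

A 6-joint arm with a two-finger parallel gripper is mounted at the origin on the work surface. World frame = base frame: x ahead of the robot, y to its left, z up, the work surface at z = 0. Lengths are in mm, angles in rad, forces in N, time in s.
With the tool pointing down it reaches from about 150 to 775 mm from the base axis. Payload 6.1 kg.
Tool frame: the origin (TCP) lies on the mounting face of the last link; the fingertips stand 173 mm ahead of it and the grasp point (between the pads) lies 155 mm ahead of it (robot.finger_overhang is the distance from the TCP to the fingertips, in mm); z points along the fingers, y is the line along which they close (so a half turn about z gives the same grasp; the last joint's range is limited). The gripper opens to 85 mm and grips with 20 to 120 N. Pads are 22 mm wide; open, the fingers measure 114 mm over their backs; the gripper's body (76 mm by 85 mm) begins 54 mm behind the grasp point. The pads swing forward as they close: fully open they stand 13 mm farther back than shut.
Start: joints at [1.296, 0.126, -0.04, 1.405, 0, 1.571], TCP at [142.455, 505.287, 404.695] pointing down, gripper open.
Joint ranges: [-2.72, 2.72], [-0.95, 1.95], [-1.27, 1.35], [-1.78, 2.02], [-1.46, 1.47], [-3.14, 3.14]. Speed limits (rad/s): [2.39, 2.39, 3.01, 3.14, 3.14, 3.14].

### API

Orientations are given as a 3x3 rotation matrix whose columns are the frame's x, y, z axes.
In Python, from plant import readout, optics, ticket, robot gives the robot as it stands.
- The arm moves only by the tool carry_out, never from a script. Its argument "deltas" is a list of rows, each a list of 4 numbers: the shift along the tool's x, y, z in m, then the turn about the tool's z in degrees. A call has 1 to 20 rows; each row shifts and turns the commanded pose from where the row before left it, along the tool's axes as they then stand; what a row does not reach is not made up. A row lasts 1/10 s, in which the tool goes at most 50 mm and 8.59 degrees, less where a joint would pass 70% of its speed; a pose out of reach is approached as far as the arm can. A call is refused whole if a number of a shift passes 0.05 or a number of a turn 8.59, either way. A call with a gripper value outside its range is refused whole. "grip" is the closure in counts, from 0 (fully open) to 255 (shut), set as the call begins (left out, the last holds). The fingers move at their own pace and stop on an object; "grip_force" is the grip in N (left out, the last holds). Time passes only in rows, so rows that do not move let the fingers close. It gives the time, the measured TCP pose, the force, the opening and the grip force at its end, in the units of the state.
- readout.read_state(): the state, without advancing time (a new reading comes with each control period).
- optics.snapshot(name): name is "side" or "top" or "wrist"; returns a dict with "img" (400x640x3 uint8, red, green, blue), "z_map" (400x640 float32, mm along the optical axis (not along the pixel's ray), 0 where there is no reading), "mtx" (3x3 intrinsics, pixels), "D" ([k1, k2, p1, p2, k3] as OpenCV has them; the pictures are not rectified), "R" (3x3) and "t" (3): a world point X has camera coordinates R X + t; the wrist camera has in their place "tool_from_camera" (4x4, takes a point from camera to tool coordinates, whose origin is the TCP and whose axes are the flange's). Camera axes: x right, y down, z forward; pixel columns grow to the right and rows downward; lengths in mm; the calibration is good to about 2 mm. A picture is of the moment at which its call begins: read the wrist's pose just before it.
- ticket.close_job(): hands the job in; it is judged then, once.
The state is a dict: "time": time; "joint_pos": joint angles; "joint_velocities": joint speeds; "joint_efforts": joint torques, N m; "ee_pos": TCP position; "eef_rot": TCP orientation; "ft_force": force on the tool from outside, world axes, zero at the start; "wrist_torque": the same for the moment, N m; "width": opening from 0.0 (shut) to 1.0 (fully open); "finger_force": force on a finger pad.
Only numpy, scipy, OpenCV 4.12 (cv2) and the standard library are available. Lean on these libraries where they do the work, as an engineer would, in place of code of your own. Each camera call takes 0.05 s, during which the arm holds its last target. There are 200 camera calls.

## Working session

There is one attempt and no reset: what is moved stays moved. The work goes in short steps, Python scripts to look and compute and a tool call to move; the robot and the scene stay as the last step left them, time stands still between calls to the robot, and variables do not carry over. Pictures are saved under pics/ and viewed, at most 10 in all, crops included, and the job is handed in when it is done.

Besides the shell and the picture viewer there is one more tool, called after "Emit:" as name([rows], argument=value, ...), one row to a line, values as JSON. carry_out: Moves the arm, as the interface text tells. Its arguments: {"type":"object","properties":{"deltas":{"type":"array"},"grip":{"type":"number"},"grip_force":{"type":"number"}},"required":["deltas"]}

```bash
mkdir -p pics; ls
python3 - <<'E'
from plant import readout, optics, ticket, robot
import cv2,numpy as np,pickle
print([a for a in dir(robot) if not a.startswith('__')])
s=readout.read_state();print(s)
d={}
for n in("side","top","wrist"):
    d[n]=optics.snapshot(n)
    cv2.imwrite(f"pics/{n}0.png",d[n]["img"][:,:,::-1])
    for k in d[n]:
        if k not in("img","z_map"):print(n,k,np.round(d[n][k],4).tolist())
d["s"]=s
pickle.dump(d,open("d0.pkl","wb"))
E
```

```text
pics
['MotionError', 'finger_overhang']
{'time': 0.0, 'joint_pos': array([ 1.29599352e+00,  1.26376946e-01, -4.06303216e-02,  1.40539128e+00,
       -3.01320673e-06,  1.57078292e+00]), 'joint_velocities': array([-0.00023321,  0.00111161,  0.00044093,  0.00195087, -0.00072828,
        0.00060772]), 'joint_efforts': array([ 4.56217713e-04, -4.35917616e+01,  3.52921093e+01,  1.74882141e-02,
        3.02105072e-04, -2.68381669e-06]), 'ee_pos': array([142.42580482, 505.16980355, 403.91963222]), 'eef_rot': array([[-9.62482364e-01,  2.71343899e-01, -4.31872890e-04],
       [ 2.71344243e-01,  9.62481128e-01, -1.54291741e-03],
       [-2.99172161e-06, -1.60221702e-03, -9.99998716e-01]]), 'ft_force': array([-0.05298719,  0.62927928,  0.0625973 ]), 'wrist_torque': array([0.00266629, 0.00130551, 0.01807885]), 'finger_force': 0.0, 'width': 0.9997931977393963}
side mtx [[498.7873, 0.0, 327.9089], [0.0, 498.7873, 203.4665], [0.0, 0.0, 1.0]]
side D [-0.1575, 0.0, 0.0, 0.0, 0.0]
side R [[0.8568, -0.5151, -0.0229], [-0.3165, -0.4903, -0.8121], [0.4071, 0.7031, -0.5831]]
side t [-480.7751, 338.0083, 1234.0107]
top mtx [[425.6957, 0.0, 322.2298], [0.0, 425.6957, 191.3509], [0.0, 0.0, 1.0]]
top D [0.0116, 0.0, 0.0, 0.0, 0.0]
top R [[0.0084, -0.9998, 0.0156], [-0.9972, -0.0095, -0.0738], [0.0739, -0.0149, -0.9972]]
top t [-32.4468, 569.8004, 1292.8594]
wrist mtx [[351.2414, 0.0, 312.3868], [0.0, 351.2414, 197.8609], [0.0, 0.0, 1.0]]
wrist D [-0.0531, 0.0, 0.0, 0.0, 0.0]
wrist tool_from_camera [[0.0003, -0.9646, -0.2637, 66.4658], [1.0, 0.0003, 0.0001, -0.2428], [-0.0, -0.2637, 0.9646, 31.4648], [0.0, 0.0, 0.0, 1.0]]
```

View pics/side0.png

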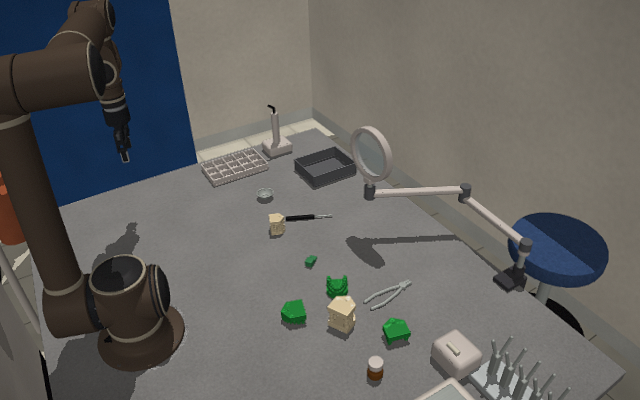

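View pics/top0.png

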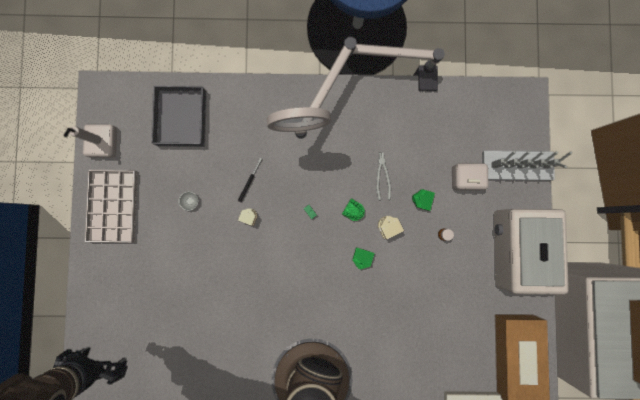

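The side view shows the large cream pair at (341,314) and the small cream pair at (277,224). Green look-alikes are at (337,286), (293,311) and (397,330), and the lens ring is at (371,153). In the top view the large pair is at (390,228), the small pair at (247,217) and the lens at (300,120). I take the cream pair at side (341,314) as the target, since it is cream and the bigger of the two. I'll confirm it in a crop and measure it.

```bash
cat > h.py <<'E'
import cv2,numpy as np
def cloud(d,T=None):
    z=d["z_map"].astype(float);h,w=z.shape
    u,v=np.meshgrid(np.arange(w),np.arange(h))
    n=cv2.undistortPoints(np.stack([u,v],-1).reshape(-1,1,2).astype(float),d["mtx"],d["D"]).reshape(h,w,2)
    P=np.dstack([n[...,0]*z,n[...,1]*z,z])
    if T is None: P=(P-d["t"])@d["R"]
    else:
        X=d["tool_from_camera"]; P=P@X[:3,:3].T+X[:3,3]; P=P@T[0].T+T[1]
    P[z<=0]=np.nan
    return P
E
python3 - <<'E'
import pickle,cv2,numpy as np
from h import *
d=pickle.load(open("d0.pkl","rb"))
c=np.hstack([cv2.resize(d["side"]["img"][260:350,280:400],None,fx=4,fy=4,interpolation=2)[:,:400],cv2.resize(d["top"]["img"][180:280,340:440],(400,360),interpolation=2)])
cv2.imwrite("pics/crop.png",c[:,:,::-1])
for n,b in(("side",(285,345,318,366)),("top",(205,250,370,415))):
    P=cloud(d[n]);im=d[n]["img"].astype(int)
    cream=(im[...,0]>im[...,2]+25)&(im[...,0]>130)&(im[...,0]>=im[...,1])
    m=np.zeros(cream.shape,bool);m[b[0]:b[1],b[2]:b[3]]=1
    Q=P[m&cream];T=Q[(Q[:,2]>58)&(Q[:,2]<78)]
    print(n,len(Q),len(T),np.nanpercentile(Q[:,2],[2,50,98]),np.median(T[:,2]),T.mean(0),cv2.minAreaRect(T[:,:2].astype(np.float32)))
    hull=cv2.convexHull(T[:,:2].astype(np.float32))[:,0];print(hull.round().tolist())
# lens
for n,b in(("side",(115,190,340,395)),("top",(95,138,262,335))):
    P=cloud(d[n]);Q=P[b[0]:b[1],b[2]:b[3]];im=d[n]["img"][b[0]:b[1],b[2]:b[3]].astype(int)
    ok=(Q[...,2]>150)&(Q[...,2]<380)
    Q=Q[ok]; 
    c=np.median(Q,0);Q=Q[np.linalg.norm(Q-c,axis=1)<130]
    print(n,len(Q),c,Q.min(0),Q.max(0),"pca",np.linalg.svd(Q-Q.mean(0),full_matrices=0)[2].round(3).tolist())
    pickle.dump(Q,open(f"lens_{n}.pkl","wb"))
E
```

```text
side 421 375 [12.74970579 68.69652062 72.57345466] 68.91016628092507 [ 463.64687841 -232.13127629   68.91887846] ((467.19854736328125, -230.32546997070312), (59.7176628112793, 59.292118072509766), 25.58449935913086)
[[495.0, -220.0], [483.0, -207.0], [472.0, -196.0], [464.0, -199.0], [435.0, -213.0], [430.0, -217.0], [429.0, -218.0], [440.0, -243.0], [452.0, -268.0], [463.0, -265.0], [472.0, -261.0], [489.0, -251.0], [490.0, -251.0], [491.0, -250.0], [492.0, -243.0], [494.0, -236.0], [495.0, -225.0]]
top 406 345 [12.63811123 67.76128017 73.42740353] 68.38421449386647 [ 463.09096575 -231.2880948    68.17856544] ((466.1697998046875, -229.7999267578125), (58.20075225830078, 58.77547836303711), 27.52203941345215)
[[492.0, -232.0], [492.0, -229.0], [492.0, -226.0], [492.0, -216.0], [489.0, -213.0], [468.0, -201.0], [465.0, -200.0], [459.0, -202.0], [430.0, -215.0], [430.0, -220.0], [436.0, -235.0], [451.0, -264.0], [454.0, -267.0], [457.0, -267.0], [463.0, -265.0], [469.0, -262.0], [486.0, -252.0], [489.0, -250.0]]
side 1927 [726.92917584  31.91234087 281.47346601] [708.12989477 -43.12868143 161.79565792] [750.86193954 117.18132618 361.98897216] pca [[-0.062, 0.343, -0.937], [0.109, -0.931, -0.348], [0.992, 0.124, -0.02]]
top 1336 [726.224859    31.28729855 290.38416429] [710.08052508 -41.66638603 163.13165247] [746.37302076 114.97601665 362.87162495] pca [[-0.044, 0.003, -0.999], [0.103, -0.995, -0.008], [-0.994, -0.103, 0.044]]
```

View pics/crop.png

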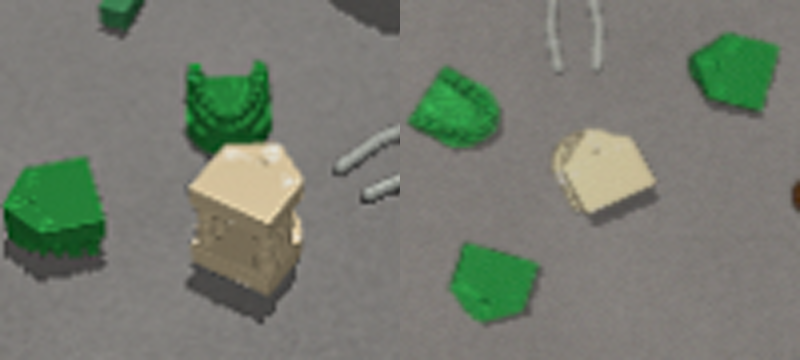

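The crop confirms the target: the tall cream pair, side crop (245,220) and top crop (605,172), flat base up and pointed front to the upper right (yaw about 26°, origin about (466,-230)). The moves have no tilt command. Before I settle how to get the 30°, I'll check how the arm behaves at its reach edge, over free space.

Emit:
carry_out([
  [0,0.04,0,0],
  [0,0.04,0,0],
  [0,0.04,0,0],
  [0,0.04,0,0],
  [0,0.04,0,0],
  [0,0.04,0,0],
  [0,0.04,0,0],
  [0,0.04,0,0],
], grip=0)

```text
time: 0.95
ee_pos: [223.8, 793.7, 405.0]
eef_rot: [[-0.962, 0.271, 0.0], [0.271, 0.962, 0.001], [-0.0, 0.001, -1.0]]
ft_force: [-0.3, 1.5, 1.8]
width: 1.002
finger_force: 0.0
```

```bash
python3 - <<'E'
from plant import readout
s=readout.read_state();print(s['time'],s['joint_pos'].round(3),s['ee_pos'].round(1),s['eef_rot'].round(3).tolist())
E
python3 - <<'E'
import pickle,numpy as np
from scipy.optimize import least_squares
# ring fit: points in slab; fit axis yaw, center using ring outline r<=80 : use max-extents along y',z
for n in("side","top"):
    Q=pickle.load(open(f"lens_{n}.pkl","rb"))
    U=Q[Q[:,2]>215]
    th=np.arctan2(.11,.994)
    for _ in range(3):
        a=np.array([np.cos(th),np.sin(th),0]);b=np.array([-a[1],a[0],0])
        y=U@b;x=U@a
        k=abs(x-np.median(x))<14
        p=np.polyfit(y[k],x[k],1);th-=np.arctan(p[0])*1
    print(n,"yaw",np.degrees(th),"axial pct",np.percentile(x[k],[2,25,50,75,98]))
    # outer rim: for angular bins take max radius; fit circle
    V=np.c_[Q@b,Q[:,2]];c=np.array([np.median(V[:,0]),283.])
    for _ in range(5):
        A=np.arctan2(V[:,1]-c[1],V[:,0]-c[0]);R=np.hypot(*(V-c).T)
        pts=[]
        for t in np.arange(-.6,3.8,.12):
            m=(abs(np.angle(np.exp(1j*(A-t))))<.06)&(R<88)
            if m.sum()>2: i=np.where(m)[0][R[m].argsort()[-2]];pts.append(V[i])
        pts=np.array(pts)
        f=least_squares(lambda q:np.hypot(*(pts-q[:2]).T)-q[2],[*c,80],loss='soft_l1');c=f.x[:2]
    print("circle",f.x, "world",a*np.median(x[k])+b*f.x[0])
E
```

```text
0.95 [ 1.296  0.877  1.134  1.827 -0.     1.571] [223.8 793.7 405. ] [[-0.962, 0.271, 0.0], [0.271, 0.962, 0.001], [-0.0, 0.001, -1.0]]
side yaw 7.09196879698045 axial pct [716.44172266 721.59238772 726.30742685 728.41655359 737.12144472]
circle [-53.83933168 282.12548729  78.93916281] world [727.40286997  36.14161991   0.        ]
top yaw 5.919190863533233 axial pct [717.95074648 721.16221722 726.59261869 727.95845323 738.54983724]
circle [-38.288979   285.43885799  76.86414335] world [726.66680612  36.85420376   0.        ]
```

Emit:
carry_out([
  [0,0.03,0,0],
  [0,0.02,0,0],
  [0,0.02,0,0],
  [0,0.02,0,0],
  [0,0.02,0,0],
])

```text
time: 1.45
ee_pos: [219.0, 776.8, 419.1]
eef_rot: [[-0.962, 0.271, -0.018], [0.271, 0.96, -0.066], [-0.0, -0.068, -0.998]]
ft_force: [0.4, 0.2, 0.4]
width: 1.001
finger_force: 0.0
```

Run:
```python
from plant import readout
s=readout.read_state();print(s['time'],s['joint_pos'].round(3),s['ee_pos'].round(1),s['eef_rot'].round(3).tolist())
```

```text
1.45 [ 1.296  0.964  1.346  2.021 -0.     1.571] [219.  776.8 419.1] [[-0.962, 0.271, -0.018], [0.271, 0.96, -0.066], [-0.0, -0.068, -0.998]]
```

Emit:
carry_out([
  [0,-0.04,0,0],
  [0,-0.04,0,0],
  [0,-0.04,0,0],
])

```text
time: 1.75
ee_pos: [198.2, 703.2, 427.9]
eef_rot: [[-0.962, 0.271, -0.019], [0.271, 0.96, -0.066], [-0.0, -0.069, -0.998]]
ft_force: [0.2, 0.8, 1.9]
width: 1.001
finger_force: 0.0
```

Run:
```python
from plant import readout
s=readout.read_state();print(s['time'],s['joint_pos'].round(3),s['ee_pos'].round(1),s['eef_rot'].round(3).tolist())
```

```text
1.75 [ 1.296  0.616  0.707  1.731 -0.     1.571] [198.2 703.2 427.9] [[-0.962, 0.271, -0.019], [0.271, 0.96, -0.066], [-0.0, -0.069, -0.998]]
```

The arm clips cleanly at its joint limits, and the small tilt it picked up there stays in the commanded pose. So I can get tilt by pushing against the reach limit. The inward tilt came from the q4 limit. Stretching lower down should hit only q3 and tilt the tool outward, so I'll try that at azimuth ~60°, which also levels out the present 4°.

```bash
cat > g.py <<'E'
import numpy as np,sys
from plant import readout
np.set_printoptions(suppress=True,precision=3)
def st():
    s=readout.read_state();R=s['eef_rot'];p=s['ee_pos'];z=R[:,2]
    print('t',round(s['time'],2),'q',s['joint_pos'].round(3),'p',p.round(1),'r',round(np.hypot(*p[:2]),1),'az',np.degrees(np.arctan2(p[1],p[0])).round(1))
    print('z',z.round(4),'tilt',np.degrees(np.arccos(-z[2])).round(2),'tiltaz',np.degrees(np.arctan2(z[1],z[0])).round(1),'yaz',np.degrees(np.arctan2(R[1,1],R[0,1])).round(1),'F',s['ft_force'].round(1),'w',round(s['width'],3),'ff',s['finger_force'])
    return s
def to(s,target,v=45):
    d=s['eef_rot'].T@(np.array(target)-s['ee_pos']);n=int(np.ceil(np.linalg.norm(d)/v));print('tool delta mm',d.round(1),'rows',n,'per row m',(d/n/1000).round(4))
E
python3 -c "
from g import *
s=st();to(s,[380,658,330])"
```

```text
t 1.75 q [ 1.296  0.616  0.707  1.731 -0.     1.571] p [198.2 703.2 427.9] r 730.6 az 74.3
z [-0.019 -0.067 -0.998] tilt 3.96 tiltaz -105.7 yaz 74.3 F [0.2 0.8 1.9] w 1.001 ff 0.0
tool delta mm [-187.2   12.6   97.2] rows 5 per row m [-0.037  0.003  0.019]
```

Emit:
carry_out([
  [-0.037,0.003,0.019,0],
  [-0.037,0.003,0.019,0],
  [-0.037,0.003,0.019,0],
  [-0.037,0.003,0.019,0],
  [-0.037,0.003,0.019,0],
])

```text
time: 2.25
ee_pos: [379.7, 660.4, 334.2]
eef_rot: [[-0.963, 0.271, -0.017], [0.271, 0.96, -0.065], [-0.001, -0.068, -0.998]]
ft_force: [-0.2, 0.6, -0.4]
width: 1.001
finger_force: 0.0
```

```bash
python3 -c "
from g import *
s=st()
print(s['eef_rot'].T@np.array([np.cos(1.047),np.sin(1.047),0]))"
```

```text
t 2.25 q [ 1.052  0.653  0.562  1.545 -0.017  1.327] p [379.7 660.4 334.2] r 761.8 az 60.1
z [-0.017 -0.065 -0.998] tilt 3.88 tiltaz -104.9 yaz 74.3 F [-0.2  0.6 -0.4] w 1.001 ff 0.0
[-0.247  0.967 -0.065]
```

Emit:
carry_out([
  [-0.01,0.04,-0.003,0],
  [-0.01,0.04,-0.003,0],
  [-0.006,0.025,-0.002,0],
  [-0.005,0.02,-0.001,0],
])

```text
time: 2.65
ee_pos: [427.9, 747.1, 332.0]
eef_rot: [[-0.962, 0.271, -0.014], [0.272, 0.961, -0.059], [-0.003, -0.061, -0.998]]
ft_force: [36.4, 62.1, 25.7]
width: 0.997
finger_force: 0.0
```

```bash
python3 -c "
from g import *
s=st()"
```

```text
t 2.65 q [ 1.053  1.067  1.347  1.909 -0.017  1.329] p [427.9 747.1 332. ] r 860.9 az 60.2
z [-0.014 -0.059 -0.998] tilt 3.48 tiltaz -103.2 yaz 74.2 F [36.4 62.1 25.7] w 0.997 ff 0.0
```

Emit:
carry_out([
  [0,0,0,0],
  [-0.001,0.005,0,0],
  [-0.001,0.005,0,0],
])

```text
time: 2.95
ee_pos: [429.0, 750.8, 330.5]
eef_rot: [[-0.963, 0.271, -0.008], [0.271, 0.961, -0.049], [-0.006, -0.05, -0.999]]
ft_force: [-0.1, 0.0, 0.6]
width: 0.999
finger_force: 0.0
```

```bash
python3 -c "
from g import *
s=st()"
```

```text
t 2.95 q [ 1.054  1.068  1.346  1.896 -0.017  1.329] p [429.  750.8 330.5] r 864.7 az 60.3
z [-0.008 -0.049 -0.999] tilt 2.87 tiltaz -99.4 yaz 74.3 F [-0.1  0.   0.6] w 0.999 ff 0.0
```

Emit:
carry_out([
  [-0.007,0.029,-0.002,0],
  [-0.007,0.029,-0.002,0],
])

```text
time: 3.15
ee_pos: [438.4, 767.9, 313.7]
eef_rot: [[-0.963, 0.271, 0.012], [0.271, 0.963, -0.013], [-0.016, -0.01, -1.0]]
ft_force: [-0.1, 0.2, 0.4]
width: 1.001
finger_force: 0.0
```

```bash
python3 -c "
from g import *
s=st();a=np.radians(116.3);print(s['eef_rot'][:2,2]@[np.cos(a),np.sin(a)])"
```

```text
t 3.15 q [ 1.054  1.086  1.346  1.836 -0.017  1.329] p [438.4 767.9 313.7] r 884.3 az 60.3
z [ 0.012 -0.013 -1.   ] tilt 1.05 tiltaz -47.3 yaz 74.3 F [-0.1  0.2  0.4] w 1.001 ff 0.0
-0.01753899762299657
```

Emit:
carry_out([
  [-0.006,0.025,-0.002,0],
  [0.005,-0.02,-0.005,0],
  [0.01,-0.04,-0.01,0],
  [0.01,-0.04,-0.01,-8.4],
  [0.005,-0.045,0,-8.4],
  [0,-0.045,0,-8.4],
  [-0.01,-0.04,0,-8.4],
  [-0.02,-0.04,0,-8.4],
])

```text
time: 3.95
ee_pos: [439.9, 549.3, 330.7]
eef_rot: [[-0.896, -0.443, 0.021], [-0.443, 0.897, 0.0], [-0.018, -0.009, -1.0]]
ft_force: [0.9, 0.7, -0.4]
width: 0.999
finger_force: 0.0
```

```bash
python3 -c "
from g import *
s=st();a=np.radians(116.3);print(s['eef_rot'][:2,2]@[np.cos(a),np.sin(a)]);to(s,[455,-225,330],47)"
```

```text
t 3.95 q [ 0.898  0.474  0.265  1.349 -0.016  0.439] p [439.9 549.3 330.7] r 703.7 az 51.3
z [ 0.021  0.    -1.   ] tilt 1.18 tiltaz 0.1 yaz 116.3 F [ 0.9  0.7 -0.4] w 0.999 ff 0.0
-0.00910246325067045
tool delta mm [ 329.4 -700.9    1. ] rows 17 per row m [ 0.019 -0.041  0.   ]
```

Emit:
carry_out([
  [0.01,-0.02,0,0],
  [0.0194,-0.0412,0,0],
  [0.0194,-0.0412,0,0],
  [0.0194,-0.0412,0,0],
  [0.0194,-0.0412,0,0],
  [0.0194,-0.0412,0,0],
  [0.0194,-0.0412,0,0],
  [0.0194,-0.0412,0,0],
  [0.0194,-0.0412,0,0],
  [0.0194,-0.0412,0,0],
  [0.0194,-0.0412,0,0],
  [0.0194,-0.0412,0,0],
  [0.0194,-0.0412,0,0],
  [0.0194,-0.0412,0,0],
  [0.0194,-0.0412,0,0],
  [0.0194,-0.0412,0,0],
  [0.0194,-0.0412,0,0],
  [0.009,-0.021,0,0],
  [0,0,0,0],
])

```text
time: 5.85
ee_pos: [450.0, -226.7, 332.2]
eef_rot: [[-0.902, -0.431, 0.021], [-0.431, 0.902, -0.006], [-0.017, -0.015, -1.0]]
ft_force: [-0.2, -0.1, -0.9]
width: 0.999
finger_force: 0.0
```

Run:
```python
from g import *
from h import *
from plant import optics
s=st();d=optics.snapshot("wrist")
cv2.imwrite("pics/w1.png",d["img"][:,:,::-1])
P=cloud(d,(s['eef_rot'],s['ee_pos']));im=d["img"].astype(int)
cream=(im[...,0]>im[...,2]+25)&(im[...,0]>130)&(im[...,0]>=im[...,1])
k=cream&(P[...,2]>60)&(P[...,2]<76)&(np.hypot(P[...,0]-466,P[...,1]+230)<60)
T=P[k];print(len(T),np.median(T[:,2]))
hull=cv2.convexHull(T[:,:2].astype(np.float32))
print(cv2.minAreaRect(hull));
# polygon fit: area-overlap by rear/side percentiles
for yaw in (24,25,26,27,28,29):
    a=np.radians(yaw);x=T[:,0]*np.cos(a)+T[:,1]*np.sin(a);y=-T[:,0]*np.sin(a)+T[:,1]*np.cos(a)
    X=[x.min(),np.percentile(x,.5),x.max()];w=y[x<x.min()+38]
    Y=[w.min(),w.max()]
    ox=x.max()-33;ox2=x.min()+28;oy=sum(Y)/2
    print(yaw,"len",round(x.max()-x.min(),1),"wid",round(Y[1]-Y[0],1),"origin",(ox2*np.cos(a)-oy*np.sin(a)).round(1),(ox2*np.sin(a)+oy*np.cos(a)).round(1),round(ox-ox2,1))
```

```text
t 5.85 q [-0.468  0.085 -0.244  1.22   0.004 -0.914] p [ 450.  -226.7  332.2] r 503.9 az -26.7
z [ 0.021 -0.006 -1.   ] tilt 1.28 tiltaz -15.4 yaz 115.6 F [-0.2 -0.1 -0.9] w 0.999 ff 0.0
561 67.1892473320832
((460.2110900878906, -233.00013732910156), (44.62507629394531, 56.907623291015625), 26.834835052490234)
24 len 46.8 wid 56.4 origin 464.8 -231.9 -14.2
25 len 46.0 wid 56.6 origin 465.0 -231.4 -15.0
26 len 45.3 wid 56.7 origin 465.2 -230.8 -15.7
27 len 44.6 wid 57.0 origin 465.2 -230.4 -16.4
28 len 44.6 wid 57.6 origin 464.8 -230.5 -16.4
29 len 44.7 wid 58.1 origin 464.3 -230.6 -16.3
```

View pics/w1.png

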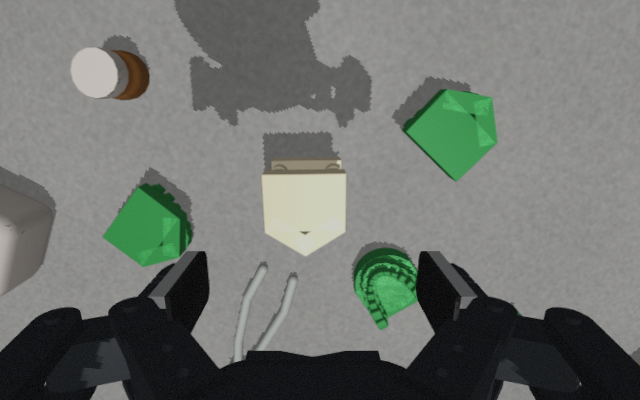

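The wrist view shows the large pair at (305,205), its point at (305,255) toward image bottom, and its sides parallel to the fingers. The green block (388,285) and the cutters' tip (265,265) are clear of the fingers' path. Descending.

Emit:
carry_out([
  [-0.002,-0.003,0.02,0],
  [-0.002,-0.003,0.03,0],
  [0,0,0.03,0],
  [0,0,0.02,0],
  [0,0,0.012,0],
  [0,0,0.009,0],
  [0,0,0,0],
])

```text
time: 6.6
ee_pos: [457.6, -227.1, 210.1]
eef_rot: [[-0.9, -0.436, 0.018], [-0.436, 0.9, -0.003], [-0.015, -0.011, -1.0]]
ft_force: [1.2, 0.1, 1.0]
width: 0.999
finger_force: 0.0
```

```bash
python3 -c "
from g import *
s=st();to(s,[459.1,-231.2,211]);print(s['ee_pos']+155*s['eef_rot'][:,2])"
```

```text
t 6.6 q [-0.462  0.166 -0.43   0.958  0.005 -0.913] p [ 457.6 -227.1  210.1] r 510.9 az -26.4
z [ 0.018 -0.003 -1.   ] tilt 1.04 tiltaz -10.6 yaz 115.8 F [1.2 0.1 1. ] w 0.999 ff 0.0
tool delta mm [ 0.4 -4.3 -0.9] rows 1 per row m [ 0.    -0.004 -0.001]
[ 460.378 -227.635   55.085]
```

Emit:
carry_out([
  [0,-0.004,0,0],
  [0,0,0,0],
])

```text
time: 6.8
ee_pos: [460.0, -231.8, 211.7]
eef_rot: [[-0.9, -0.435, 0.02], [-0.435, 0.9, -0.005], [-0.016, -0.013, -1.0]]
ft_force: [-0.8, 1.4, -0.6]
width: 0.999
finger_force: 0.0
```

Emit:
carry_out([
  [0,0,0,0],
  [0,0,0,0],
  [0,0,0,0],
  [0,0,0,0],
  [0,0,0,0],
  [0,0,0,0],
], grip=255, grip_force=25)

```text
time: 7.4
ee_pos: [459.4, -231.4, 211.1]
eef_rot: [[-0.9, -0.435, 0.019], [-0.435, 0.9, -0.004], [-0.015, -0.012, -1.0]]
ft_force: [-0.2, -0.6, 5.4]
width: 0.673
finger_force: 27.3
```

```bash
python3 -c "
from g import *
s=st()"
```

```text
t 7.4 q [-0.468  0.171 -0.421  0.96   0.005 -0.918] p [ 459.4 -231.4  211.1] r 514.4 az -26.7
z [ 0.019 -0.004 -1.   ] tilt 1.12 tiltaz -12.6 yaz 115.8 F [-0.2 -0.6  5.4] w 0.673 ff 27.298699021339417
```

Gripped: the opening is about 57 mm. I'll firm up the grip and lift gently.

Emit:
carry_out([
  [0,0,0,0],
  [0,0,-0.004,0],
  [0,0,-0.008,0],
  [0,0,-0.015,0],
  [0,0,-0.025,0],
  [0,0,-0.04,0],
  [0,0,-0.04,0],
  [0,0,-0.02,0],
  [0,0,-0.005,0],
], grip_force=60)

```text
time: 8.3
ee_pos: [456.7, -230.8, 370.4]
eef_rot: [[-0.9, -0.435, 0.022], [-0.435, 0.9, -0.006], [-0.018, -0.015, -1.0]]
ft_force: [0.4, 0.2, -0.7]
width: 0.67
finger_force: 64.3
```

```bash
cat > look.py <<'E'
from g import *
from h import *
from plant import optics
import sys
s=st();n=sys.argv[1]
a=optics.snapshot("wrist")["img"];b=optics.snapshot("side")["img"]
x=[int(v) for v in sys.argv[2:6]]
c=cv2.resize(b[x[1]:x[3],x[0]:x[2]],(400,int(400*(x[3]-x[1])/(x[2]-x[0]))),interpolation=2)
h=max(c.shape[0],250);o=np.zeros((h,800,3),np.uint8);o[:c.shape[0],:400]=c;o[:250,400:]=cv2.resize(a,(400,250))
cv2.imwrite(f"pics/{n}.png",o[:,:,::-1])
E
python3 look.py l1 270 180 430 350
python3 -c "
from g import *
s=st();to(s,[60,600,420],47)"
```

```text
t 8.3 q [-0.469  0.091 -0.153  1.304  0.005 -0.919] p [ 456.7 -230.8  370.4] r 511.7 az -26.8
z [ 0.022 -0.005 -1.   ] tilt 1.31 tiltaz -14.0 yaz 115.8 F [ 0.4  0.2 -0.7] w 0.67 ff 64.31543469429016
t 8.4 q [-0.469  0.093 -0.158  1.302  0.005 -0.919] p [ 456.4 -230.7  367.6] r 511.4 az -26.8
z [ 0.019 -0.004 -1.   ] tilt 1.1 tiltaz -11.6 yaz 115.8 F [ 0.5 -0.8 -2.1] w 0.668 ff 64.31562423706055
tool delta mm [ -5.5 919.7 -63. ] rows 20 per row m [-0.     0.046 -0.003]
```

View pics/l1.png

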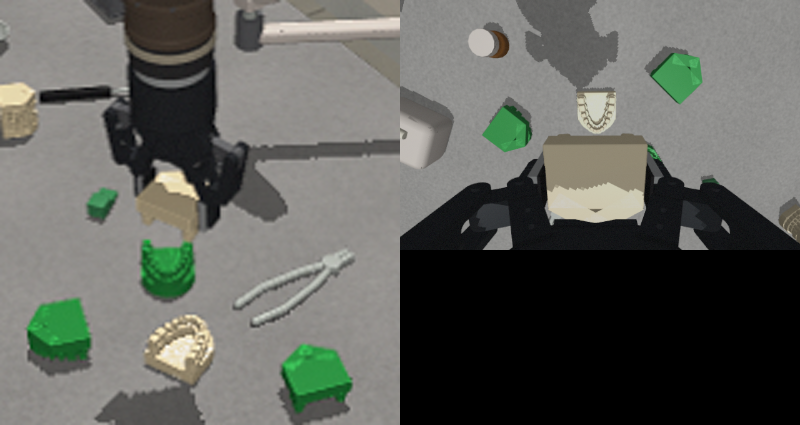

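The picture shows the upper jaw held level in the fingers, and the lower jaw still standing at left crop (180,348). Next is the tilting. I'll make a small inward tilt at azimuth ~100° by pushing up against the q4 limit, then the main outward tilt at azimuth ~20°, to the left of the lens.

Emit:
carry_out([
  [-0.007,0.018,-0.002,0],
  [-0.0145,0.0365,-0.0045,0],
  [-0.0145,0.0365,-0.0045,0],
  [-0.0145,0.0365,-0.0045,0],
  [-0.0145,0.0365,-0.0045,0],
  [-0.0145,0.0365,-0.0045,0],
  [-0.0145,0.0365,-0.0045,0],
  [-0.0145,0.0365,-0.0045,0],
  [-0.0145,0.0365,-0.0045,0],
  [-0.0145,0.0365,-0.0045,0],
  [-0.0145,0.0365,-0.0045,0],
  [-0.0145,0.0365,-0.0045,0],
  [-0.007,0.028,-0.004,0],
  [0.01,0.0309,-0.006,0],
])

```text
time: 9.8
ee_pos: [394.6, 273.3, 423.0]
eef_rot: [[-0.9, -0.435, 0.015], [-0.436, 0.9, -0.006], [-0.011, -0.012, -1.0]]
ft_force: [-0.9, 0.3, -1.4]
width: 0.672
finger_force: 64.4
```

Emit:
carry_out([
  [0.0246,0.0309,-0.0079,0],
  [0.0246,0.0309,-0.0079,0],
  [0.0246,0.0309,-0.0079,0],
  [0.0246,0.0309,-0.0079,0],
  [0.0246,0.0309,-0.0079,0],
  [0.0246,0.0309,-0.0079,0],
  [0.0246,0.0309,-0.0079,0],
  [0.0246,0.0309,-0.0079,0],
  [0.0246,0.0309,-0.0079,0],
  [0.0246,0.0309,-0.0079,0],
  [0.0246,0.0309,-0.0079,0],
  [0.0246,0.0309,-0.0079,0],
  [0.0246,0.0309,-0.0079,0],
  [0.012,0.015,-0.02,0],
])

```text
time: 11.2
ee_pos: [-90.7, 504.1, 535.3]
eef_rot: [[-0.899, -0.437, 0.019], [-0.438, 0.899, -0.01], [-0.012, -0.017, -1.0]]
ft_force: [0.2, 0.0, -1.3]
width: 0.669
finger_force: 64.3
```

```bash
python3 -c "
from g import *
s=st()"
```

```text
t 11.2 q [ 1.753  0.148  0.276  1.712 -0.017  1.3  ] p [-90.7 504.1 535.3] r 512.2 az 100.2
z [ 0.019 -0.01  -1.   ] tilt 1.23 tiltaz -28.8 yaz 115.9 F [ 0.2  0.  -1.3] w 0.669 ff 64.33002591133118
```

Emit:
carry_out([
  [0,0,-0.04,0],
  [0,0,-0.04,0],
  [0,0,-0.03,0],
  [0,0,-0.02,0],
  [0,0,-0.02,0],
])

```text
time: 11.7
ee_pos: [-88.6, 493.6, 663.1]
eef_rot: [[-0.9, -0.436, 0.014], [-0.435, 0.9, 0.022], [-0.022, 0.014, -1.0]]
ft_force: [-0.3, -0.0, -2.1]
width: 0.669
finger_force: 64.7
```

```bash
python3 -c "
from g import *
s=st()"
```

```text
t 11.7 q [ 1.753  0.246  0.713  2.019 -0.017  1.302] p [-88.6 493.6 663.1] r 501.5 az 100.2
z [ 0.013  0.022 -1.   ] tilt 1.47 tiltaz 58.0 yaz 115.8 F [-0.3 -0.  -2.1] w 0.669 ff 64.70558881759644
```

Useful: with q4 at its limit, pushing up tilts the tool outward, with no stretch needed. So the whole tilt can be done high up at about the lens azimuth. I'll work out the target tool pose.

```bash
cat > tgt.py <<'E'
from g import *
from scipy.spatial.transform import Rotation as Ro
LC=np.array([727.,36.5,282.]);YAW=6.5
Rg=np.array([[-0.9,-0.435,0.019],[-0.435,0.9,-0.004],[-0.015,-0.012,-1.0]]);Rg=Ro.from_matrix(Rg).as_matrix()
pg=np.array([459.4,-231.4,211.1])
Rj0=Ro.from_euler('z',25.8,degrees=True).as_matrix();oj=np.array([465,-230.8,34.])
Rjt=Rg.T@Rj0; ojt=Rg.T@(oj-pg)
def target(LC=LC,YAW=YAW):
    a=np.array([np.cos(np.radians(YAW)),np.sin(np.radians(YAW)),0]);e=np.array([0,0,1.])
    c,s=np.cos(np.pi/6),.5
    Rd=np.c_[c*a+s*e,np.cross(e,a),-s*a+c*e]
    f=LC-100*a; o=f-26*Rd[:,0]
    Rt=Rd@Rjt.T; return Rt,o-Rt@ojt,Rd,f
def jaw(s):
    R=s['eef_rot'];J=R@Rjt;o=s['ee_pos']+R@ojt
    return J,o,o+26*J[:,0]
def rep(s,LC=LC,YAW=YAW):
    Rt,pt,Rd,f=target(LC,YAW);J,o,fr=jaw(s)
    print('target tcp',pt.round(1),'tool z',Rt[:,2].round(4))
    dz=Rt[:2,2]-s['eef_rot'][:2,2];print('need dz',dz,'dir',np.degrees(np.arctan2(dz[1],dz[0])),np.linalg.norm(dz))
    e=Ro.from_matrix(Rd.T@J).as_rotvec(degrees=True);print('jaw err (jaw axes deg)',e.round(2),'front err',(fr-f).round(1),'front',fr.round(1),'pitch',np.degrees(np.arcsin(J[2,0])).round(2))
    return Rt,pt
E
python3 -c "
from tgt import *
s=st();Rt,pt=rep(s);to(s,[470,60,655],47);to(s,[330,400,655],47)"
```

```text
t 11.7 q [ 1.753  0.246  0.713  2.019 -0.017  1.302] p [-88.6 493.6 663.1] r 501.5 az 100.2
z [ 0.013  0.022 -1.   ] tilt 1.47 tiltaz 58.0 yaz 115.8 F [-0.3 -0.  -2.1] w 0.669 ff 64.70558881759644
target tcp [512.5  14.  419.7] tool z [ 0.511  0.046 -0.858]
need dz [0.498 0.025] dir 2.8219008179539604 0.4981695274589487
jaw err (jaw axes deg) [ 6.54 29.59 18.49] front err [-688.2  484.9  204.2] front [-60.6 510.1 486.2] pitch 0.37
tool delta mm [-313.9 -633.7    6.2] rows 16 per row m [-0.02 -0.04  0.  ]
tool delta mm [-335.9 -266.7   11.7] rows 10 per row m [-0.034 -0.027  0.001]
```

Emit:
carry_out([
  [-0.017,-0.013,0.01,0],
  [-0.034,-0.027,0.005,0],
  [-0.034,-0.027,0.003,0],
  [-0.034,-0.027,0.003,0],
  [-0.034,-0.027,0.003,0],
  [-0.034,-0.027,0.003,0],
  [-0.034,-0.027,0.003,0],
  [-0.034,-0.027,0.003,0],
  [-0.034,-0.027,0.003,0],
  [-0.034,-0.03,0.001,0],
  [-0.017,-0.036,0.001,0],
  [0.003,-0.04,0.001,0],
  [0.003,-0.04,0.001,0],
  [0.003,-0.04,0.001,0],
  [0.003,-0.04,0.001,0],
  [0.003,-0.04,0.001,0],
  [0.003,-0.04,0.001,0],
  [0.003,-0.04,0.001,0],
  [0.003,-0.04,0.001,0],
  [0.001,-0.02,0,0],
])

```text
time: 13.7
ee_pos: [472.2, 56.5, 613.3]
eef_rot: [[-0.901, -0.433, 0.009], [-0.433, 0.901, 0.023], [-0.018, 0.016, -1.0]]
ft_force: [0.6, 0.4, -1.0]
width: 0.671
finger_force: 64.7
```

```bash
python3 -c "
from tgt import *
s=st();Rt,pt=rep(s)"
```

```text
t 13.7 q [ 0.114  0.125  0.433  1.867  0.022 -0.334] p [472.2  56.5 613.3] r 475.6 az 6.8
z [ 0.009  0.023 -1.   ] tilt 1.42 tiltaz 67.5 yaz 115.7 F [ 0.6  0.4 -1. ] w 0.671 ff 64.71853137016296
target tcp [512.5  14.  419.7] tool z [ 0.511  0.046 -0.858]
need dz [0.502 0.023] dir 2.6676247375758413 0.5021810127095011
jaw err (jaw axes deg) [ 6.62 29.8  18.29] front err [-128.1   47.9  154.3] front [499.6  73.1 436.3] pitch 0.19
```

Emit:
carry_out([
  [0.007,-0.015,-0.02,0],
  [0.008,-0.016,-0.04,0],
  [0,0,-0.04,0],
  [0,0,-0.04,0],
  [0,0,-0.04,0],
  [0,0,-0.04,0],
  [0,0,-0.03,0],
  [0,0,-0.02,0],
])

```text
time: 14.5
ee_pos: [408.1, 18.7, 737.4]
eef_rot: [[-0.885, -0.43, 0.177], [-0.432, 0.902, 0.031], [-0.173, -0.049, -0.984]]
ft_force: [0.2, -0.4, -0.9]
width: 0.669
finger_force: 65.9
```

```bash
python3 -c "
from tgt import *
s=st();Rt,pt=rep(s);print(s['eef_rot'].T@[0,0,1])"
```

```text
t 14.5 q [ 0.038  0.08   0.709  2.021  0.024 -0.409] p [408.1  18.7 737.4] r 408.6 az 2.6
z [ 0.177  0.031 -0.984] tilt 10.38 tiltaz 10.0 yaz 115.5 F [ 0.2 -0.4 -0.9] w 0.669 ff 65.87800025939941
target tcp [512.5  14.  419.7] tool z [ 0.511  0.046 -0.858]
need dz [0.334 0.015] dir 2.560994284677969 0.33408316173723174
jaw err (jaw axes deg) [ 4.44 20.33 18.81] front err [-162.8   11.6  285.7] front [464.9  36.8 567.7] pitch 9.11
[-0.173 -0.049 -0.984]
```

Emit:
carry_out([
  [-0.016,-0.006,-0.037,0],
  [-0.017,-0.007,-0.036,0],
  [-0.018,-0.008,-0.035,0],
  [-0.019,-0.008,-0.035,0],
  [-0.02,-0.009,-0.034,0],
  [-0.01,-0.004,-0.017,0],
])

```text
time: 15.1
ee_pos: [425.0, 18.1, 794.0]
eef_rot: [[-0.845, -0.412, 0.339], [-0.426, 0.904, 0.038], [-0.322, -0.112, -0.94]]
ft_force: [0.5, 0.0, -1.4]
width: 0.668
finger_force: 65.9
```

```bash
python3 -c "
from tgt import *
s=st();Rt,pt=rep(s);print(s['eef_rot'].T@[0,0,1])"
```

```text
t 15.1 q [ 0.035  0.142  0.939  2.02   0.026 -0.407] p [425.   18.1 794. ] r 425.4 az 2.4
z [ 0.339  0.038 -0.94 ] tilt 19.96 tiltaz 6.4 yaz 114.5 F [ 0.5  0.  -1.4] w 0.668 ff 65.88942646980286
target tcp [512.5  14.  419.7] tool z [ 0.511  0.046 -0.858]
need dz [0.172 0.008] dir 2.7731345966234566 0.1720387536785136
jaw err (jaw axes deg) [ 2.16 10.93 19.03] front err [-118.3   12.1  354.3] front [509.3  37.2 636.3] pitch 17.94
[-0.322 -0.112 -0.94 ]
```

Emit:
carry_out([
  [-0.021,-0.009,-0.034,0],
  [-0.022,-0.009,-0.033,0],
  [-0.023,-0.01,-0.032,0],
  [-0.024,-0.01,-0.031,0],
  [-0.024,-0.01,-0.031,0],
  [-0.012,-0.005,-0.015,0],
])

```text
time: 15.7
ee_pos: [427.9, 16.9, 846.3]
eef_rot: [[-0.78, -0.385, 0.493], [-0.419, 0.907, 0.044], [-0.464, -0.172, -0.869]]
ft_force: [-0.5, 0.6, -1.6]
width: 0.667
finger_force: 65.9
```

```bash
python3 -c "
from tgt import *
s=st();Rt,pt=rep(s);print(s['eef_rot'].T@[0,0,1])"
```

```text
t 15.7 q [ 0.031  0.197  1.164  2.021  0.028 -0.406] p [427.9  16.9 846.3] r 428.2 az 2.3
z [ 0.493  0.044 -0.869] tilt 29.65 tiltaz 5.1 yaz 113.0 F [-0.5  0.6 -1.6] w 0.667 ff 65.896235704422
target tcp [512.5  14.  419.7] tool z [ 0.511  0.046 -0.858]
need dz [0.018 0.002] dir 7.385903058148223 0.01856925706513198
jaw err (jaw axes deg) [-0.1   1.45 19.17] front err [-90.   11.7 423.2] front [537.6  36.9 705.2] pitch 26.77
[-0.464 -0.172 -0.869]
```

Emit:
carry_out([
  [-0.02,-0.008,-0.025,0],
  [0,0,0,6.4],
  [0,0,0,6.4],
  [0,0,0,6.4],
])

```text
time: 16.1
ee_pos: [426.5, 17.0, 853.1]
eef_rot: [[-0.853, -0.102, 0.512], [-0.092, 0.995, 0.045], [-0.514, -0.009, -0.858]]
ft_force: [0.2, -0.8, -1.5]
width: 0.67
finger_force: 66.0
```

```bash
sed -i 's/LC=np.array(.*;YAW/LC=np.array([728.,36.5,280.5]);YAW/' tgt.py; python3 -c "
from tgt import *
s=st();Rt,pt=rep(s);to(s,pt+[-60,0,60],44)"
```

```text
t 16.1 q [ 0.032  0.203  1.192  2.021  0.028 -0.065] p [426.5  17.  853.1] r 426.8 az 2.3
z [ 0.512  0.045 -0.858] tilt 30.94 tiltaz 5.0 yaz 95.9 F [ 0.2 -0.8 -1.5] w 0.67 ff 65.97241401672363
target tcp [513.5  14.  418.2] tool z [ 0.511  0.046 -0.858]
need dz [-0.001  0.002] dir 124.33469699882312 0.00200813066232059
jaw err (jaw axes deg) [-0.1  -0.07 -0.28] front err [-86.8   2.6 435. ] front [541.8  27.8 715.5] pitch 30.07
tool delta mm [169.9  -2.3 335.2] rows 9 per row m [ 0.019 -0.     0.037]
```

Orientation is within 0.3° of target. I'll descend to a standoff behind and above the goal, then check.

Emit:
carry_out([
  [0.009,0,0.018,0],
  [0.019,0,0.037,0],
  [0.019,0,0.037,0],
  [0.019,0,0.037,0],
  [0.019,0,0.037,0],
  [0.019,0,0.037,0],
  [0.019,0,0.037,0],
  [0.019,0,0.037,0],
  [0.019,0,0.037,0],
  [0.007,0,0.015,0],
  [0.003,-0.002,0.006,0],
  [0,0,0,0],
])

```text
time: 17.3
ee_pos: [452.8, 13.3, 494.3]
eef_rot: [[-0.853, -0.106, 0.512], [-0.097, 0.994, 0.044], [-0.513, -0.012, -0.858]]
ft_force: [0.4, 0.0, -1.4]
width: 0.666
finger_force: 65.8
```

```bash
python3 look.py l2 320 90 440 230; python3 -c "
from tgt import *
s=st();Rt,pt=rep(s);to(s,pt,20)"
```

```text
t 17.3 q [ 0.02  -0.264 -0.285  1.011  0.034 -0.08 ] p [452.8  13.3 494.3] r 453.0 az 1.7
z [ 0.512  0.044 -0.858] tilt 30.9 tiltaz 5.0 yaz 96.1 F [ 0.4  0.  -1.4] w 0.666 ff 65.83882212638855
t 17.4 q [ 0.02  -0.264 -0.282  1.011  0.034 -0.079] p [453.2  13.3 496.7] r 453.4 az 1.7
z [ 0.515  0.044 -0.856] tilt 31.11 tiltaz 4.9 yaz 96.1 F [-0.6 -0.2 -1.1] w 0.667 ff 65.8388364315033
target tcp [513.5  14.  418.2] tool z [ 0.511  0.046 -0.858]
need dz [-0.004  0.002] dir 154.6176216553097 0.004081184105564798
jaw err (jaw axes deg) [-0.12 -0.23 -0.03] front err [-59.7  -1.   78.9] front [568.9  24.2 359.4] pitch 30.23
tool delta mm [-10.9  -4.8  98.2] rows 5 per row m [-0.002 -0.001  0.02 ]
```

View pics/l2.png

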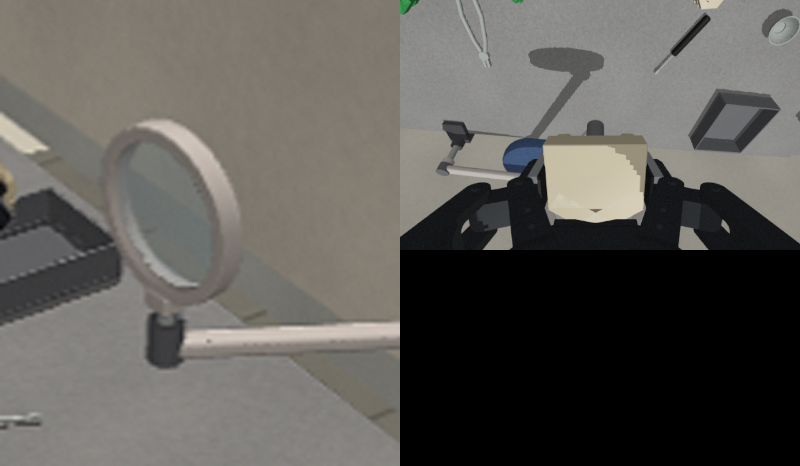

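The wrist view shows the jaw unchanged in the fingers at (595,180), and the lens crop is undisturbed. Moving in on the goal.

Emit:
carry_out([
  [-0.001,-0.001,0.012,0],
  [-0.003,-0.001,0.025,0],
  [-0.003,-0.001,0.025,0],
  [-0.003,-0.001,0.02,0],
  [-0.001,-0.001,0.01,0],
  [0,0,0.004,0],
  [0,0,0,0],
  [0,0,0,0],
])

```text
time: 18.2
ee_pos: [512.2, 13.7, 419.8]
eef_rot: [[-0.851, -0.106, 0.514], [-0.097, 0.994, 0.045], [-0.516, -0.012, -0.856]]
ft_force: [-0.5, 0.6, -2.0]
width: 0.674
finger_force: 65.9
```

```bash
python3 look.py f1 260 90 440 280
python3 - <<'E'
from tgt import *
from h import *
from plant import optics
s=st();Rt,pt=rep(s);to(s,pt,20)
d=optics.snapshot("side");P=cloud(d);im=d["img"].astype(int)
J,o,f=jaw(s)
cream=(im[...,0]>im[...,2]+20)&(im[...,0]>110)&(im[...,0]>=im[...,1])
k=cream&(np.linalg.norm(P-o,axis=2)<60)
Q=(P[k]-o)@J;v,u=np.where(k);print(len(Q),u.min(),u.max(),v.min(),v.max(),'jaw-frame pct x,y,z');print(np.percentile(Q,[1,10,50,90,99],axis=0))
# lens re-measure, rim x/y/z
Q=P[100:200,335:400];a=np.array([np.cos(.1134),np.sin(.1134),0]);b=np.array([-a[1],a[0],0])
q=Q[(Q[...,2]>190)&(abs(Q@a-726)<16)&(abs(Q@b+46)<95)];print(len(q),[np.percentile(q@t,[.5,99.5]).round(1) for t in(a,b,np.array([0,0,1.]))],(728*a[0]+36.5*a[1],728*b[0]+36.5*b[1]))
E
```

```text
t 18.2 q [ 0.018 -0.16  -0.372  0.818  0.035 -0.081] p [512.2  13.7 419.8] r 512.4 az 1.5
z [ 0.514  0.044 -0.856] tilt 31.09 tiltaz 4.9 yaz 96.1 F [-0.5  0.6 -2. ] w 0.674 ff 65.87782144546509
t 18.3 q [ 0.018 -0.161 -0.372  0.818  0.035 -0.081] p [512.1  13.7 419.9] r 512.3 az 1.5
z [ 0.515  0.044 -0.856] tilt 31.11 tiltaz 4.9 yaz 96.1 F [-0.7  0.1 -1.4] w 0.667 ff 65.87830424308777
target tcp [513.5  14.  418.2] tool z [ 0.511  0.046 -0.858]
need dz [-0.004  0.002] dir 154.91086385767002 0.0040134676394669834
jaw err (jaw axes deg) [-0.12 -0.23 -0.02] front err [-0.8 -0.6  2.2] front [627.8  24.6 282.7] pitch 30.23
tool delta mm [-0.3  0.1  2.2] rows 1 per row m [-0.     0.     0.002]
161 318 343 156 181 jaw-frame pct x,y,z
[[-26.561 -29.992   2.79 ]
 [-24.222 -27.661  14.57 ]
 [-16.632  -6.439  33.166]
 [ 27.593  20.728  36.289]
 [ 32.81   28.514  37.81 ]]
1858 [array([714.4, 740.3]), array([-124.1,   32.2]), array([192.7, 360.5])] (np.float64(727.4543687163182), np.float64(-46.11281205416789))
```

View pics/f1.png

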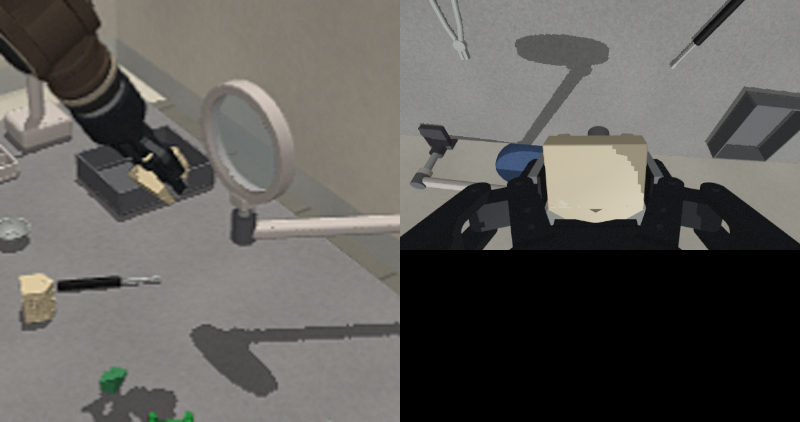

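The side crop shows the jaw held in front of the glass at (150,182), front tipped up toward the ring. Its cloud matches the model to about 2 mm, and the re-measured lens agrees. One 3 mm trim, settle, then hand in.

Emit:
carry_out([
  [0,0,0.003,0],
  [0,0,0,0],
  [0,0,0,0],
  [0,0,0,0],
  [0,0,0,0],
])

```text
time: 18.85
ee_pos: [513.8, 13.9, 416.2]
eef_rot: [[-0.852, -0.106, 0.513], [-0.097, 0.994, 0.044], [-0.515, -0.012, -0.857]]
ft_force: [0.3, -0.6, -1.2]
width: 0.667
finger_force: 65.9
```

Run:
```python
from tgt import *
from plant import ticket
s=st();rep(s)
print(np.abs(s['joint_velocities']).max())
print(ticket.close_job())
```

```text
t 18.85 q [ 0.019 -0.156 -0.376  0.811  0.035 -0.081] p [513.8  13.9 416.2] r 514.0 az 1.5
z [ 0.513  0.044 -0.857] tilt 31.01 tiltaz 5.0 yaz 96.1 F [ 0.3 -0.6 -1.2] w 0.667 ff 65.87807893753052
target tcp [513.5  14.  418.2] tool z [ 0.511  0.046 -0.858]
need dz [-0.002  0.002] dir 140.76334822507565 0.002723529101558027
jaw err (jaw axes deg) [-0.11 -0.13 -0.02] front err [ 0.6 -0.4 -1.8] front [629.3  24.8 278.7] pitch 30.13
0.001338320397543794
the job is handed in; nothing more can be done
None
```

The job is handed in at 18.9 s: the large upper jaw is held still, base up, with its front teeth about 100 mm from the lens, within about 2 mm of centre and tipped up 30° (by my measurements; no verdict was returned). The lower jaw was still standing when I lifted the upper off, and nothing else was touched.

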